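# Unlock the board holder and hold its spring jaw open at the mark

## Robot

A 7-joint arm with a two-finger parallel gripper is mounted at the origin on the work surface. World frame = base frame: x ahead of the robot, y to its left, z up, the work surface at z = 0. Lengths are in m, angles in rad, forces in N, time in s.
With the tool pointing down it reaches from about 0.35 to 0.9 m from the base axis. Payload 8.1 kg.
Tool frame: the origin (TCP) lies on the centre line of the jaws, within the pads' length; the fingertips stand 19 mm ahead of it and the grasp point (between the pads) is the TCP (ctrl.tips_ahead is the z of the fingertips in the tool frame, in m); z points along the fingers, y is the line along which they close (so a half turn about z gives the same grasp; the last joint's range is limited). The gripper opens to 92 mm and grips with 3 to 60 N. Pads are 19 mm wide; open, the fingers measure 130 mm over their backs; the gripper's body (75 mm by 190 mm) begins 47 mm behind the grasp point.
Start: joints at [1.056, 0.434, 0.025, 1.573, -0.012, 1.134, -0.075], TCP at [0.25, -0.573, 0.246] pointing down, gripper open.
Joint ranges: [-2.62, 2.62], [-0.44, 2.09], [-1.27, 1.32], [0.08, 2.57], [-1.32, 4.46], [0.12, 2], [-2.74, 2.74]. Speed limits (rad/s): [2.22, 2.22, 3.01, 3.01, 3.14, 3.14, 3.14].

## Interface

Orientations are given as a 3x3 rotation matrix whose columns are the frame's x, y, z axes.
In Python, from plant import ctrl gives the robot as it stands. The module is installed in compiled form; this text tells all that it offers.
- The arm moves only by the tool play_rows, never from a script. Its argument "rows" is a list of rows, each a list of 7 numbers: the turn, a rotation vector about the world's x, y, z in shares of 4 rad (1.0 is 4 rad), then the shift along the world's x, y, z in shares of 1000 mm (1.0 is 1000 mm), then the finger opening in mm, from 0 to 91.8. In form: [[ax, ay, az, dx, dy, dz, gripper], ...]. A call has 1 to 10 rows; each row is the pose to reach, as a shift and turn from the pose commanded when the call began; what a row does not reach only later rows make up. A row lasts 1/10 s, in which the tool goes at most 50 mm and 8.59 degrees, less where a joint would pass 70% of its speed; a pose out of reach is approached as far as the arm can. Shift and turn numbers lie between -1 and 1, and a call with a number outside is refused. A call with a gripper value outside its range is refused whole. The fingers move at their own pace and stop on an object; "grip_force" is the grip in N (left out, the last holds). Time passes only in rows, so rows that repeat a pose let the fingers close. It gives the time, the measured TCP pose, the force, the opening and the grip force at its end, in the units of the state.
- ctrl.get_obs(): the state, without advancing time (a new reading comes with each control period).
- ctrl.snapshot(name): name is "side" or "top" or "wrist"; returns the picture (400x640x3 uint8, red, green, blue); there is no depth.
- ctrl.camera_params(name): a dict with "vfov" (degrees; the focal length in pixels is half the picture's height over the tangent of half this angle, whatever the lens; pixels are square), "cx", "cy" (the principal point, pixels), "D" ([k1, k2, p1, p2, k3] as OpenCV has them; the pictures are not rectified), "R" (3x3) and "t" (3): a world point X has camera coordinates R X + t. Camera axes: x right, y down, z forward; pixel columns grow to the right and rows downward; lengths in m; the calibration is good to about 2 mm. A picture is of the moment at which its call begins: read the wrist's pose just before it. camera_params takes no time and is no camera call; for the wrist camera it gives the pose at the moment of the call.
- ctrl.finish_job(): hands the job in; it is judged then, once.
The state is a dict: "clock": time; "joint_pos": joint angles; "joint_vel": joint speeds; "joint_torque": joint torques, N m; "position": TCP position; "tool_rot": TCP orientation; "force": force on the tool from outside, world axes, zero at the start; "ft_torque": the same for the moment, N m; "width": finger opening in m; "grip_force": force on a finger pad.
Only numpy, scipy, OpenCV 4.12 (cv2) and the standard library are available. Lean on these libraries where they do the work, as an engineer would, in place of code of your own. Each camera call takes 0.05 s, during which the arm holds its last target. There are 200 camera calls.

## Task

The circuit board is to come out of the holder: with the mallet, knock the holder's lock pin fully down (touch the pin with nothing else), then stand the mallet back on the bench upright on its head, the way it stood, clear of the holder. Then take the sliding jaw by its black grip, pull it out against its spring until its little index finger lines up with the pointer clamped on the base, and finish while still holding it there. Leave the circuit board and the other things on the bench where they are.

Things in the scene. Friction and masses are not known exactly. Their poses are not given: they have to be found in the camera images.
- holder: dark grey board holder fixed to the bench, on a blue mat 2 mm thick; base plate 240 (x) by 200 (y) by 12 mm; origin under the centre of the base, z up; the jaw slides out along its -x (roughly towards the robot), the fixed jaw is at its +x end (top at z = 40 mm). It cannot move.
- pin: steel lock pin with a round head 16 mm across, at holder x -15, y +60 mm; origin at the centre of its top, 59 to 62 mm above the holder's underside at the start, 48 when fully down. About 8 N (catch and weak spring) push it down; it stays where left. While up, its brass collar in the keyhole of the jaw's plate blocks the jaw after 1.5 mm; 10 mm down or more, the jaw is free.
- jaw: sliding jaw: aluminium bar 20 (x) by 100 (y) by 16 mm high with a flat steel keyhole plate round the pin on its +y side; origin under the bar's centre, shut at holder x -15, y -20, z 25 mm, axes as the holder's. Slides up to 78 mm along holder -x; a spring pulls it shut with 4 N when shut, 10 N at 55 mm. On the bar stands its black grip (jaw_handle).
- jaw_handle (a point): point on the centreline of the jaw's upright black grip, a plate 14 mm thick (holder x) and 44 mm wide (holder y); the grip reaches from 29 mm below this point (top of the jaw's bar) to 15 mm above it; shut at holder x -15, y -20, z 70 mm
- jaw_index (a point): tip of the index finger, a steel tooth 4 mm thick and 8 mm long on the -y end of the jaw; moves with the jaw, along holder -x towards the pointer
- mark: the pointer: small brass block 14 by 14 by 20 mm with a 4 mm thick tooth facing +y, clamped on the base's -y edge, 30 to 60 mm further out (holder -x) than the index finger of the shut jaw; origin under the block's centre, axes as the holder's; the tooth is at x = 0. In line means index finger and this origin at equal holder x. It cannot move.
- mallet: soft-face mallet, about 350 g, standing on one end of its head: upright round head 40 mm across, 76 mm tall; origin at the centre of the lower (striking) face, z up along the head. A wooden handle 20 mm wide (y), 24 mm high (z) sticks out level along its -x to 166 mm from the head's axis, its centreline 38 mm above the origin. Centre of mass about 10 mm from that axis.
- board: green circuit board 98 by 98 by 4 mm (50 g) lying loose on the holder's rails between the jaws; origin under its centre
- enclosure: bystander: open grey plastic box 120 by 85 by 45 mm, origin under its centre
- spool: bystander: metal solder spool standing upright, 54 mm across, 46 mm tall, origin under its centre
- cutters: bystander: small cutters with blue handles, about 145 mm long, lying flat, origin at the joint
- terminal0: bystander: green terminal block 12 by 20 by 14 mm, origin under its centre
- terminal1: bystander: like terminal0
- terminal2: bystander: like terminal0
Mind the look-alikes: they are no part of the job. Several things have the shape of the board; the one meant has the colours described above.

How it is judged:
On the way, in this order (a step that is already met when the one before it is completed fails the run):
1. the lock pin is at least 10 mm down with the mallet on it (z of pin in the frame of holder below 0.052 m and contact force between mallet and pin above 0.5 N).
2. the mallet stands on the bench, released (height (world z) of mallet below 0.01 m and angle between mallet's own z axis and vertical below 0.15 rad and contact force between mallet and the fingers below 0.2 N and linear speed of mallet below 0.03 m/s), for 0.2 s.
At the end, for the whole second after the job is handed in: Pin at least 10 mm down; index finger within 5 mm of the pointer along the slide, jaw still and held by the fingers alone (over 2 N); mallet released, still, upright within 0.15 rad on the bench, touching neither holder nor jaw; board within 20 mm of its place (all of step 2 and z of pin in the frame of holder below 0.052 m and x of jaw_index in the frame of mark between -0.005 and 0.005 m and linear speed of jaw below 0.01 m/s and contact force between the fingers and jaw above 2 N and contact force between each of mallet, board and jaw below 0.3 N and contact force between mallet and holder below 0.3 N and height (world z) of mallet above -0.01 m and distance of board from where it was at the start of the episode below 0.02 m); the arm keeps its last pose, push and grip.
It fails at once if the robot itself pushes the pin (contact force between any of the fingers, the arm and pin above 2 N).
It fails at once if a bystander is moved by more than 40 mm (distance of any of enclosure, spool, cutters, terminal0, terminal1, terminal2 from where it was at the start of the episode above 0.04 m).
It fails at once if the board is moved by more than 20 mm (distance of board from where it was at the start of the episode above 0.02 m).
It also fails if it takes over 58 s, if anything falls off the work surface, if the arm or the gripper's body presses on something with over 40 N, if the wrist force passes 120 N, or if a joint passes its speed limit or range.

## Working session

There is one attempt and no reset: what is moved stays moved. The work goes in short steps, Python scripts to look and compute and a tool call to move; the robot and the scene stay as the last step left them, time stands still between calls to the robot, and variables do not carry over. Pictures are saved under pics/ and viewed, at most 10 in all, crops included, and the job is handed in when it is done.

Besides the shell and the picture viewer there is one more tool, called after ">>>" by a JSON object that holds its "fn" and its "kwargs". play_rows: Moves the arm, as the interface text tells. Its arguments: {"type":"object","properties":{"rows":{"type":"array"},"grip_force":{"type":"number"}},"required":["rows"]}

```bash
mkdir -p pics; cat > h.py <<'E'
import numpy as np, cv2
from plant import ctrl
def snap(n,f):
    p=ctrl.camera_params(n); im=ctrl.snapshot(n); cv2.imwrite('pics/'+f,im[:,:,::-1]); return p,im
def K(p):
    f=200/np.tan(np.radians(p['vfov'])/2); return np.array([[f,0,p['cx']],[0,f,p['cy']],[0,0,1]])
def ray(p,uv):
    q=cv2.undistortPoints(np.array([[uv]],float),K(p),np.array(p['D'],float))[0,0]
    R=np.array(p['R']);t=np.array(p['t'])
    return -R.T@t, R.T@np.array([q[0],q[1],1])
def at(p,uv,z):
    c,d=ray(p,uv); return c+d*(z-c[2])/d[2]
def proj(p,X):
    X=np.array(X,float).reshape(-1,3)
    return cv2.projectPoints(X,cv2.Rodrigues(np.array(p['R'],float))[0],np.array(p['t'],float),K(p),np.array(p['D'],float))[0][:,0]
E
python3 - <<'E'
from h import *
for n in('top','side'):
    p,im=snap(n,n+'0.png'); print(p)
    if n=='top': cv2.imwrite('pics/top0b.png',cv2.resize(im[:,:,::-1],(800,500),interpolation=cv2.INTER_CUBIC))
o=ctrl.get_obs(); print(o['position'],o['tool_rot'],o['clock'],ctrl.tips_ahead)
E
```

```text
{'vfov': 42.979077730032536, 'cx': 316.40803090338494, 'cy': 200.89380784820605, 'D': array([0.05287276, 0.        , 0.        , 0.        , 0.        ]), 'R': array([[-0.013078  , -0.99959335, -0.02533955],
       [-0.99652849,  0.01511327, -0.08186919],
       [ 0.08221886,  0.0241809 , -0.9963209 ]]), 't': array([0.02143262, 0.56161299, 1.26041032])}
{'vfov': 54.77529737033429, 'cx': 310.7926611807304, 'cy': 201.5952348201588, 'D': array([-0.03094907,  0.        ,  0.        ,  0.        ,  0.        ]), 'R': array([[-0.9619471 , -0.27288293,  0.0138812 ],
       [-0.14328566,  0.46053934, -0.87599814],
       [ 0.2326521 , -0.84465284, -0.4821147 ]]), 't': array([0.52860581, 0.16974028, 0.82526375])}
[ 0.24993916 -0.57239153  0.24503702] [[ 9.16435899e-01  4.00180954e-01 -6.68556554e-04]
 [ 4.00181492e-01 -9.16435110e-01  1.20956499e-03]
 [-1.28643827e-04 -1.37603274e-03 -9.99999045e-01]] 0.1 0.019
```

View pics/top0b.png

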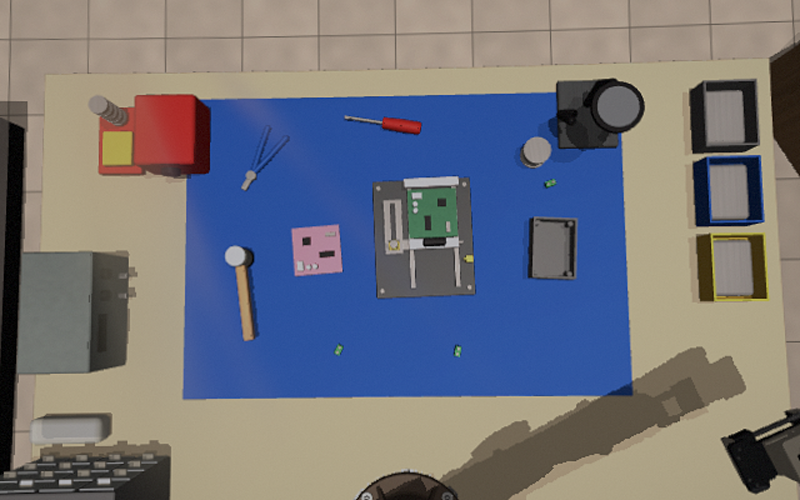

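View pics/side0.png

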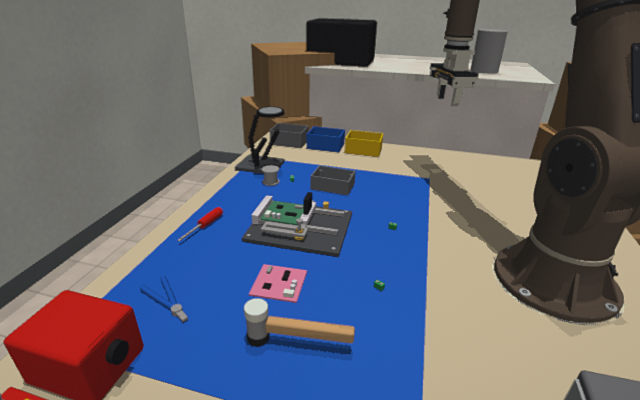

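The top view has the mallet at about (238,257) in the 800 px picture, its handle running down. The holder is at about (424,238), the pin near (393,246), the black grip near (434,241) and the yellow pointer near (468,259). Next I enlarge both areas.

```bash
python3 - <<'E'
import cv2,numpy as np
im=cv2.imread('pics/top0.png')
a=cv2.resize(im[135:245,290:390],None,fx=5,fy=5,interpolation=cv2.INTER_CUBIC)
b=cv2.resize(im[180:290,165:225],None,fx=5,fy=5,interpolation=cv2.INTER_CUBIC)
cv2.imwrite('pics/c1.png',np.hstack([a,b]))
E
```

```text
(no output)
```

View pics/c1.png

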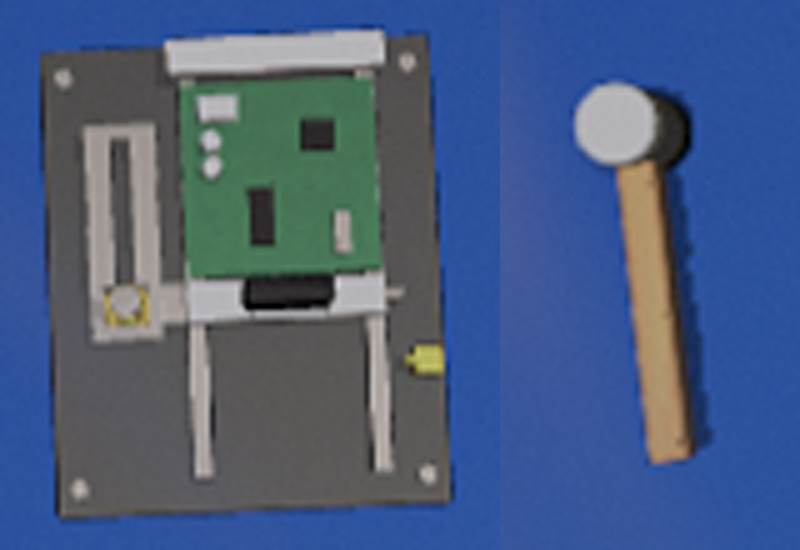

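```bash
cat >> h.py <<'E'
def fit(p):
    c=lambda X,Y,x0=290,y0=135:((X+.5)/5-.5+x0,(Y+.5)/5-.5+y0)
    W=np.array([at(p,c(*q),.014)[:2] for q in((41,52),(428,36),(452,498),(58,516))])
    H=np.array([[.12,.1],[.12,-.1],[-.12,-.1],[-.12,.1]])
    U,S,V=np.linalg.svd((H-H.mean(0)).T@(W-W.mean(0))); R=(U@V).T
    return R,W.mean(0),W,H
E
python3 - <<'E'
from h import *
p=ctrl.camera_params('top'); R,t,W,H=fit(p)
print('holder',t,np.arctan2(R[1,0],R[0,0]),'resid mm',(W-(H@R.T+t))*1e3)
c=lambda X,Y,x0=290,y0=135:((X+.5)/5-.5+x0,(Y+.5)/5-.5+y0)
h=lambda w:R.T@(w[:2]-t)
for n,q,z in(('pin',(125,301),.0625),('grip',(290,281),.087),('index',(392,293),.035),('mark',(428,360),.034),('fixedtop',(275,46),.042)):
    w=at(p,c(*q),z); print(n,w,h(w))
m=lambda X,Y:c(X-500,Y,165,180)
a=at(p,m(617,124),.078);b=at(p,m(670,457),.052)
print('mallet',a,b,np.linalg.norm((a-b)[:2]),np.arctan2(*(a-b)[1::-1]))
print(ctrl.get_obs()['joint_pos'])
E
```

```text
holder [ 0.5912253  -0.04278328] 0.02762598160897059 resid mm [[-0.99239763 -0.83566867]
 [-1.898335    0.71084921]
 [ 1.91792066  0.53194365]
 [ 0.97281196 -0.40712419]]
pin [0.57368444 0.01678667 0.0625    ] [-0.0158887   0.06003175]
grip [ 0.57977997 -0.06326512  0.087     ] [-0.01200672 -0.02015788]
index [ 0.5782297  -0.11599923  0.035     ] [-0.01501305 -0.07282904]
mark [ 0.54447194 -0.13325618  0.034     ] [-0.0492346  -0.08914693]
fixedtop [ 0.70288245 -0.059542    0.042     ] [ 0.11115162 -0.01983657]
mallet [0.55353905 0.32373712 0.078     ] [0.39170871 0.30346478 0.052     ] 0.1630951445148256 0.12461996291496814
[ 1.05639473  0.4351434   0.02499927  1.57398763 -0.0116091   1.1339889
 -0.07509044]
```

The measurements agree with the given geometry: the pin is at holder (-16,60), the grip at y -20 and the index at x -15. I now move over the mallet handle.

The rows are not in the units I measure in: shifts go in shares of 1000 mm and turns go in shares of 4 rad. I convert before sending: 450 mm / 1000 = 0.45, 130 mm / 1000 = 0.13, -0.15 rad / 4 = -0.0375.

>>> {"fn": "play_rows", "kwargs": {"rows": [[0,0,-0.0375,0.13,0.45,0,91],[0,0,-0.0375,0.13,0.45,0,91],[0,0,-0.0375,0.13,0.45,0,91],[0,0,-0.0375,0.13,0.45,0,91],[0,0,-0.0375,0.13,0.45,0,91],[0,0,-0.0375,0.13,0.45,0,91],[0,0,-0.0375,0.13,0.45,0,91],[0,0,-0.0375,0.13,0.45,0,91],[0,0,-0.0375,0.13,0.45,0,91],[0,0,-0.0375,0.13,0.45,0,91]]}}

```text
clock: 1.1
position: [0.3808, -0.1182, 0.2459]
tool_rot: [[0.965, 0.264, 0.001], [0.264, -0.965, 0.001], [0.001, -0.001, -1.0]]
force: [1.2, -1.6, -0.3]
width: 0.091
grip_force: 0.0
```

Converted, 441 mm / 1000 = 0.441, 136 mm / 1000 = 0.136, -0.138 rad / 4 = -0.0345.

>>> {"fn": "play_rows", "kwargs": {"rows": [[0,0,-0.0345,0.136,0.441,-0.05,91],[0,0,-0.0345,0.136,0.441,-0.05,91],[0,0,-0.0345,0.136,0.441,-0.05,91],[0,0,-0.0345,0.136,0.441,-0.05,91],[0,0,-0.0345,0.136,0.441,-0.05,91],[0,0,-0.0345,0.136,0.441,-0.05,91],[0,0,-0.0345,0.136,0.441,-0.05,91],[0,0,-0.0345,0.136,0.441,-0.05,91],[0,0,-0.0345,0.136,0.441,-0.05,91],[0,0,-0.0345,0.136,0.441,-0.05,91]]}}

```text
clock: 2.1
position: [0.5156, 0.323, 0.1947]
tool_rot: [[0.992, 0.127, -0.001], [0.127, -0.992, 0.002], [-0.001, -0.002, -1.0]]
force: [0.5, -0.2, -0.4]
width: 0.0911
grip_force: 0.0
```

```bash
python3 - <<'E'
from h import *
o=ctrl.get_obs(); print(o['position'],o['tool_rot'],o['clock'],o['force'],o['joint_pos'])
p,im=snap('wrist','w1.png')
print(proj(p,[[.5535,.3237,.078],[.389,.3031,.052],[.516,.319,.052]]))
E
```

```text
[0.51562081 0.3229539  0.19470615] [[ 0.99191118  0.12692753 -0.0012724 ]
 [ 0.12692972 -0.99191004  0.00181908]
 [-0.00103121 -0.00196587 -0.99999754]] 2.1 [ 0.47657856 -0.20767951 -0.35507696] [-0.33372564  0.49747024 -0.45432741  1.64992734  0.24125727  1.05019872
 -2.30439554]
[[324.62796631 162.75546566]
 [322.89743984 304.26187317]
 [323.87896758 195.64024557]]
```

View pics/w1.png

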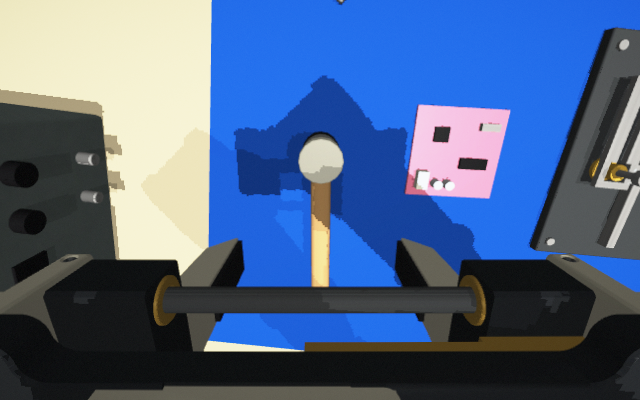

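The wrist view shows the mallet head at (321,160), against a prediction of (325,163). The handle is at x≈320, centred between the fingers, so I descend and grip.

>>> {"fn": "play_rows", "kwargs": {"rows": [[0,0,0,0,0,-0.04,91],[0,0,0,0,0,-0.08,91],[0,0,0,0,0,-0.115,91],[0,0,0,0,0,-0.14,91],[0,0,0,0,0,-0.155,91],[0,0,0,0,0,-0.155,91],[0,0,0,0,0,-0.155,91]]}}

```text
clock: 2.85
position: [0.5165, 0.3185, 0.0415]
tool_rot: [[0.992, 0.123, 0.0], [0.123, -0.992, 0.0], [0.001, -0.0, -1.0]]
force: [-0.4, 0.4, 0.1]
width: 0.0912
grip_force: 0.0
```

>>> {"fn": "play_rows", "kwargs": {"rows": [[0,0,0,0,0,0,50],[0,0,0,0,0,0,30],[0,0,0,0,0,0,20],[0,0,0,0,0,0,0],[0,0,0,0,0,0,0],[0,0,0,0,0,0,0],[0,0,0,0,0,0,0],[0,0,0,0,0,0,0]], "grip_force": 60}}

```text
clock: 3.65
position: [0.5161, 0.3182, 0.0407]
tool_rot: [[0.992, 0.123, -0.0], [0.123, -0.992, -0.0], [-0.0, 0.0, -1.0]]
force: [-0.0, -0.0, -0.5]
width: 0.0318
grip_force: 0.0
```

>>> {"fn": "play_rows", "kwargs": {"rows": [[0,0,0,0,0,0,0],[0,0,0,0,0,0,0],[0,0,0,0,0,0,0],[0,0,0,0,0,0,0],[0,0,0,0,0,0,0]]}}

```text
clock: 4.15
position: [0.5159, 0.3184, 0.0407]
tool_rot: [[0.992, 0.124, -0.0], [0.124, -0.992, 0.0], [-0.0, -0.0, -1.0]]
force: [-2.1, 1.4, -0.4]
width: 0.0198
grip_force: 59.0
```

>>> {"fn": "play_rows", "kwargs": {"rows": [[0,0,0,0,0,0.01,0],[0,0,0,0,0,0.03,0],[0,0,0,0,0,0.06,0],[0,0,0,0,0,0.09,0],[0,0,0,0,0,0.11,0],[0,0,0,0,0,0.12,0],[0,0,0,0,0,0.12,0],[0,0,0,0,0,0.12,0]]}}

```text
clock: 4.95
position: [0.5158, 0.3176, 0.1599]
tool_rot: [[0.992, 0.123, -0.001], [0.123, -0.992, -0.001], [-0.001, 0.001, -1.0]]
force: [-0.3, 0.0, -3.6]
width: 0.0193
grip_force: 59.0
```

```bash
python3 - <<'E'
from h import *
o=ctrl.get_obs(); print(o['position'],o['tool_rot'],o['clock'],o['force'],o['width'],o['grip_force'],o['ft_torque'])
p,im=snap('top','t2.png');q,im2=snap('side','s2.png'); p3,im3=snap('wrist','w2.png')
a=cv2.resize(im2[150:350,200:400],None,fx=2.5,fy=2.5,interpolation=cv2.INTER_CUBIC)
b=cv2.resize(im[160:285,165:240],None,fx=4,fy=4,interpolation=cv2.INTER_CUBIC)
cv2.imwrite('pics/c2.png',np.hstack([a,b])[:,:,::-1])
E
```

```text
[0.51580725 0.31759814 0.15988449] [[ 9.92387872e-01  1.23148055e-01 -9.31888382e-04]
 [ 1.23147085e-01 -9.92387889e-01 -1.03589741e-03]
 [-1.05236350e-03  9.13252686e-04 -9.99999029e-01]] 4.95 [-0.27193662  0.02402529 -3.64385384] 0.019271133988924213 58.953144550323486 [ 0.05309234  0.10659336 -0.0233984 ]
```

View pics/c2.png

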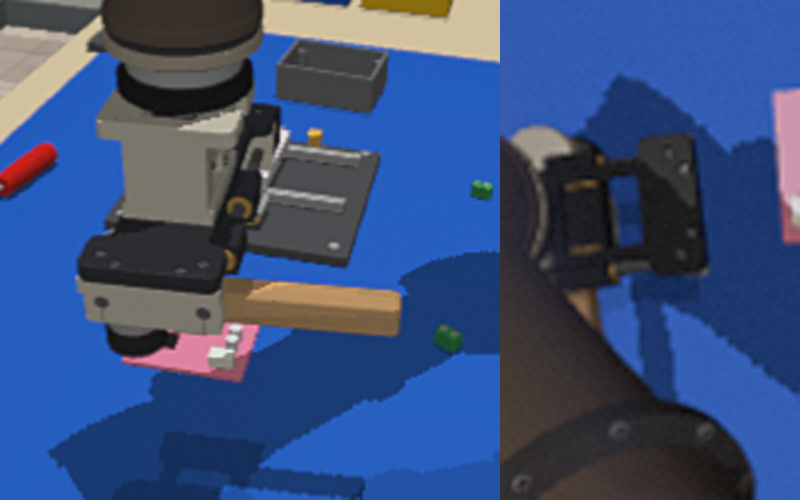

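The mallet is held level. I carry it over the pin.

Converted, -306 mm / 1000 = -0.306, -302 mm / 1000 = -0.302.

>>> {"fn": "play_rows", "kwargs": {"rows": [[0,0,0,0.001,-0.02,0,0],[0,0,0,0.004,-0.06,0,0],[0,0,0,0.007,-0.1,0,0],[0,0,0,0.01,-0.14,0,0],[0,0,0,0.013,-0.18,0,0],[0,0,0,0.015,-0.22,0,0],[0,0,0,0.017,-0.255,0,0],[0,0,0,0.019,-0.285,0,0],[0,0,0,0.021,-0.302,0,0],[0,0,0,0.021,-0.306,0,0]]}}

```text
clock: 6.1
position: [0.5369, 0.0092, 0.1598]
tool_rot: [[0.993, 0.119, -0.002], [0.119, -0.993, -0.001], [-0.002, 0.001, -1.0]]
force: [0.5, 0.2, -3.8]
width: 0.0197
grip_force: 59.0
```

Converted, -45 mm / 1000 = -0.045, -40 mm / 1000 = -0.04.

>>> {"fn": "play_rows", "kwargs": {"rows": [[0,0,0,0,0,-0.01,0],[0,0,0,0,0,-0.025,0],[0,0,0,0,0,-0.04,0],[0,0,0,0,0,-0.045,0],[0,0,0,0,0,-0.045,0],[0,0,0,0,0,-0.045,0]]}}

```text
clock: 6.7
position: [0.5373, 0.0132, 0.1159]
tool_rot: [[0.992, 0.125, 0.0], [0.125, -0.992, 0.0], [0.0, -0.0, -1.0]]
force: [0.6, -0.3, -3.8]
width: 0.0195
grip_force: 59.0
```

```bash
python3 - <<'E'
from h import *
o=ctrl.get_obs(); print(o['position'],o['clock'],o['force'],o['joint_pos'])
q,im2=snap('side','s3.png'); p,im=snap('wrist','w3.png')
a=cv2.resize(im2[150:270,215:375],None,fx=5,fy=5,interpolation=cv2.INTER_CUBIC)
cv2.imwrite('pics/c3.png',a[:,:,::-1])
ax=o['position']+[.0375,.0053,0]; ax[2]-=.0387
print(ax,proj(q,[ax,[.5742,.0168,.0625],ax*[1,1,0]+[0,0,.0625]]))
E
```

```text
[0.53728126 0.01317979 0.11590734] 6.7 [ 0.58574852 -0.26645387 -3.83132663] [ 0.17564974  0.47854104 -0.4041886   1.90888117  0.2537253   0.8037212
 -1.81112803]
[0.57478126 0.01847979 0.07720734] [[298.74783927 213.63371243]
 [299.20177917 218.66973001]
 [298.7554567  218.98543612]]
```

View pics/c3.png

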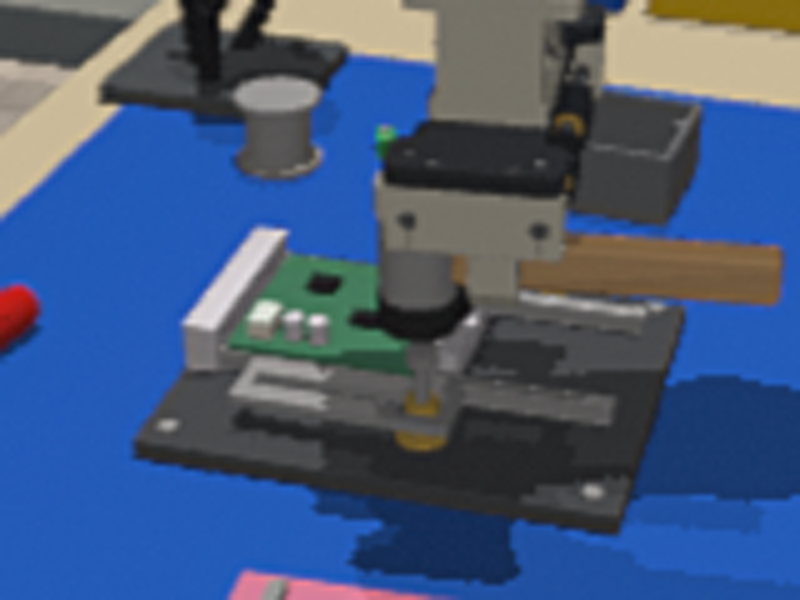

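The mallet head is centred above the pin: the pin is at (422,350) in the crop and the face at (420,320). I press down.

Converted, -27 mm / 1000 = -0.027, -26 mm / 1000 = -0.026.

>>> {"fn": "play_rows", "kwargs": {"rows": [[0,0,0,0,0,-0.01,0],[0,0,0,0,0,-0.015,0],[0,0,0,0,0,-0.019,0],[0,0,0,0,0,-0.022,0],[0,0,0,0,0,-0.024,0],[0,0,0,0,0,-0.026,0],[0,0,0,0,0,-0.027,0],[0,0,0,0,0,-0.027,0]]}}

```text
clock: 7.6
position: [0.5371, 0.0122, 0.0887]
tool_rot: [[0.992, 0.123, -0.0], [0.123, -0.992, -0.0], [-0.0, 0.0, -1.0]]
force: [-1.9, -0.1, 0.6]
width: 0.0194
grip_force: 58.9
```

Converted, -3 mm / 1000 = -0.003, -2 mm / 1000 = -0.002.

>>> {"fn": "play_rows", "kwargs": {"rows": [[0,0,0,0,0,-0.001,0],[0,0,0,0,0,-0.002,0],[0,0,0,0,0,-0.003,0],[0,0,0,0,0,-0.003,0]]}}

```text
clock: 8.0
position: [0.5373, 0.013, 0.0876]
tool_rot: [[0.992, 0.124, 0.001], [0.124, -0.992, -0.0], [0.001, 0.0, -1.0]]
force: [-11.9, 0.5, 25.3]
width: 0.0194
grip_force: 59.9
```

```bash
python3 - <<'E'
from h import *
o=ctrl.get_obs(); print(o['position'],o['clock'],o['force'],o['ft_torque'])
q,im2=snap('side','s4.png')
a=cv2.resize(im2[170:270,240:375],None,fx=5,fy=5,interpolation=cv2.INTER_CUBIC)
cv2.imwrite('pics/c4.png',a[:,:,::-1])
E
```

```text
[0.53726577 0.01295371 0.08761219] 8.0 [-11.9449886    0.46308639  25.3374616 ] [0.16603816 1.92832581 0.06953461]
```

View pics/c4.png

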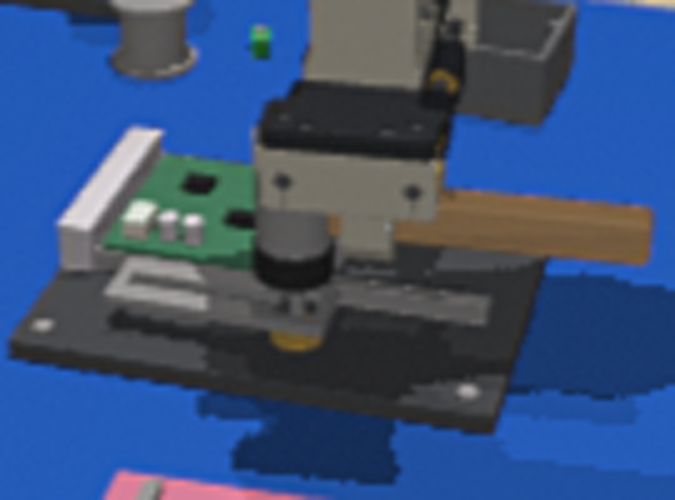

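The pin bottomed out at a hard stop of 29 N, with the collar gone down into the plate. I take the mallet back.

Converted, 265 mm / 1000 = 0.265, 235 mm / 1000 = 0.235.

>>> {"fn": "play_rows", "kwargs": {"rows": [[0,0,0,0,0,0.01,0],[0,0,0,0,0,0.04,0],[0,0,0,0,0,0.07,0],[0,0,0,-0.001,0.02,0.075,0],[0,0,0,-0.004,0.06,0.075,0],[0,0,0,-0.007,0.105,0.075,0],[0,0,0,-0.01,0.15,0.075,0],[0,0,0,-0.013,0.195,0.075,0],[0,0,0,-0.015,0.235,0.075,0],[0,0,0,-0.017,0.265,0.075,0]]}}

```text
clock: 9.05
position: [0.5194, 0.2806, 0.1607]
tool_rot: [[0.992, 0.126, -0.0], [0.126, -0.992, 0.002], [0.0, -0.002, -1.0]]
force: [0.4, -0.6, -3.4]
width: 0.0193
grip_force: 59.9
```

Converted, -115 mm / 1000 = -0.115, -110 mm / 1000 = -0.11.

>>> {"fn": "play_rows", "kwargs": {"rows": [[0,0,0,-0.003,0.03,0,0],[0,0,0,-0.004,0.041,-0.01,0],[0,0,0,-0.004,0.041,-0.04,0],[0,0,0,-0.004,0.041,-0.075,0],[0,0,0,-0.004,0.041,-0.1,0],[0,0,0,-0.004,0.041,-0.11,0],[0,0,0,-0.004,0.041,-0.115,0],[0,0,0,-0.004,0.041,-0.115,0]]}}

```text
clock: 9.85
position: [0.5164, 0.3182, 0.0459]
tool_rot: [[0.992, 0.123, 0.0], [0.123, -0.992, 0.0], [0.0, -0.0, -1.0]]
force: [-0.0, 0.0, -3.0]
width: 0.0198
grip_force: 59.9
```

```bash
python3 - <<'E'
from h import *
o=ctrl.get_obs(); print(o['position'],o['clock'],o['force'],o['ft_torque'])
q,im2=snap('side','s5.png')
a=cv2.resize(im2[230:350,210:370],None,fx=4,fy=4,interpolation=cv2.INTER_CUBIC)
b=cv2.resize(cv2.imread('pics/side0.png')[230:350,210:370,::-1],None,fx=4,fy=4)
cv2.imwrite('pics/c5.png',a[:,:,::-1])
E
```

```text
[0.51644002 0.31817892 0.04586235] 9.85 [-0.02567874  0.04367322 -3.02276768] [ 0.03246709  0.12616573 -0.04374213]
```

View pics/c5.png

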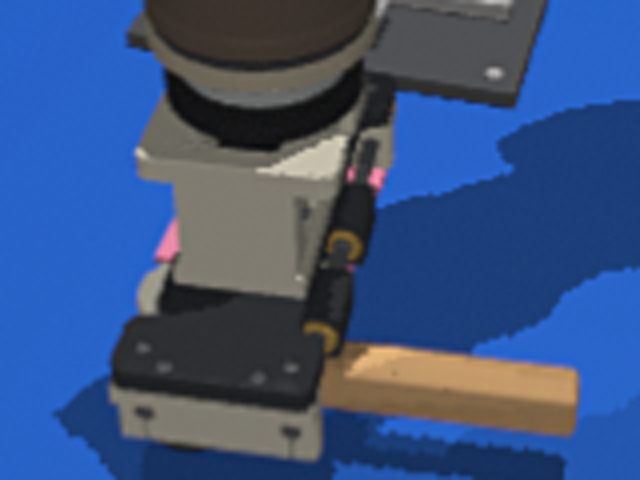

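The handle is still level, so I lower until the head touches, then release.

Converted, -5 mm / 1000 = -0.005, -4 mm / 1000 = -0.004.

>>> {"fn": "play_rows", "kwargs": {"rows": [[0,0,0,0,0,-0.003,0],[0,0,0,0,0,-0.004,0],[0,0,0,0,0,-0.005,0],[0,0,0,0,0,-0.005,0],[0,0,0,0,0,-0.005,0]]}}

```text
clock: 10.4
position: [0.5162, 0.3183, 0.0409]
tool_rot: [[0.992, 0.123, 0.0], [0.123, -0.992, 0.0], [0.0, -0.0, -1.0]]
force: [-0.6, -0.3, -3.0]
width: 0.0199
grip_force: 59.9
```

Converted, -1 mm / 1000 = -0.001, -0.5 mm / 1000 = -0.0005.

>>> {"fn": "play_rows", "kwargs": {"rows": [[0,0,0,0,0,-0.0005,0],[0,0,0,0,0,-0.001,0],[0,0,0,0,0,-0.001,0]]}}

```text
clock: 10.7
position: [0.5162, 0.3183, 0.0404]
tool_rot: [[0.992, 0.123, 0.0], [0.123, -0.992, -0.0], [0.0, 0.0, -1.0]]
force: [-2.4, -1.7, 5.1]
width: 0.0195
grip_force: 59.9
```

Converted, 0.3 mm / 1000 = 0.0003.

>>> {"fn": "play_rows", "kwargs": {"rows": [[0,0,0,0,0,0.0003,22],[0,0,0,0,0,0.0003,30],[0,0,0,0,0,0.0003,45],[0,0,0,0,0,0.0003,60],[0,0,0,0,0,0.0003,75],[0,0,0,0,0,0.0003,91],[0,0,0,0,0,0.0003,91],[0,0,0,0,0,0.0003,91]], "grip_force": 20}}

```text
clock: 11.5
position: [0.5161, 0.3182, 0.04]
tool_rot: [[0.992, 0.123, -0.0], [0.123, -0.992, -0.0], [-0.0, 0.0, -1.0]]
force: [0.1, -0.5, -0.9]
width: 0.0731
grip_force: 0.0
```

Converted, 170 mm / 1000 = 0.17, -150 mm / 1000 = -0.15.

>>> {"fn": "play_rows", "kwargs": {"rows": [[0,0,0,0,0,0.01,91],[0,0,0,0,0,0.04,91],[0,0,0,0,0,0.08,91],[0,0,0,0,0,0.12,91],[0,0,0,0,0,0.15,91],[0,0,0,0,-0.04,0.17,91],[0,0,0,0,-0.08,0.17,91],[0,0,0,0,-0.12,0.17,91],[0,0,0,0,-0.15,0.17,91],[0,0,0,0,-0.15,0.17,91]]}}

```text
clock: 12.5
position: [0.5166, 0.1628, 0.2106]
tool_rot: [[0.993, 0.117, 0.0], [0.117, -0.993, -0.003], [0.0, 0.003, -1.0]]
force: [-0.2, -1.3, 0.4]
width: 0.0909
grip_force: 0.0
```

```bash
python3 - <<'E'
from h import *
o=ctrl.get_obs(); print(o['position'],o['tool_rot'],o['clock'],o['force'],o['joint_pos'])
p,im=snap('top','t6.png');q,im2=snap('side','s6.png')
a=cv2.resize(im2[170:360,210:380],None,fx=3,fy=3,interpolation=cv2.INTER_CUBIC)
b=cv2.resize(im[135:277,165:260],None,fx=3,fy=3,interpolation=cv2.INTER_CUBIC)
b=cv2.resize(im[125:315,165:260],None,fx=3,fy=3,interpolation=cv2.INTER_CUBIC)
cv2.imwrite('pics/c6.png',np.hstack([a,b])[:,:,::-1])
E
```

```text
[0.51662969 0.16282418 0.21063282] [[ 9.93127909e-01  1.17033260e-01  4.15731075e-04]
 [ 1.17033983e-01 -9.93123303e-01 -3.02505160e-03]
 [ 5.88405685e-05  3.05291783e-03 -9.99995338e-01]] 12.5 [-0.21881685 -1.25365784  0.4373082 ] [-0.05934867  0.37728674 -0.45835529  1.79381721  0.1963409   1.01611948
 -2.04745882]
```

View pics/c6.png

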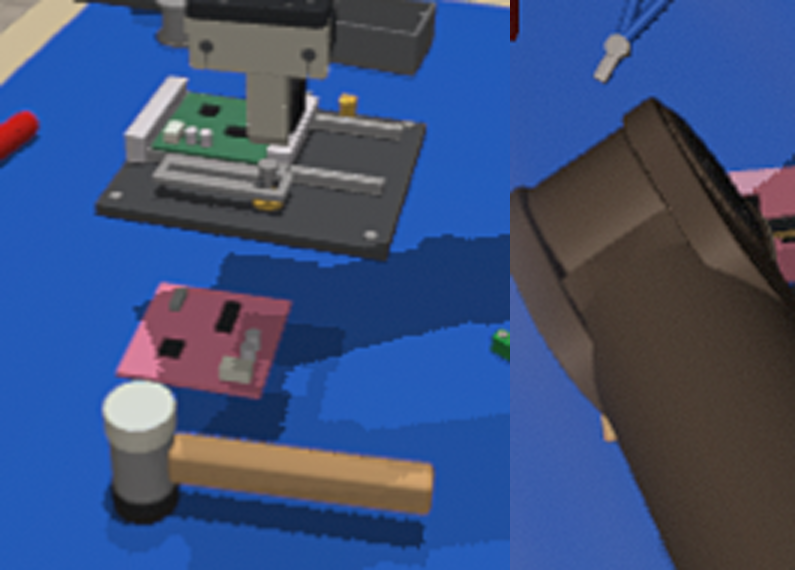

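The mallet stands upright where it was and the pin is down. Next I go to the jaw's grip and close across its 44 mm width.

Converted, -231 mm / 1000 = -0.231, -228 mm / 1000 = -0.228, -0.096 rad / 4 = -0.024.

>>> {"fn": "play_rows", "kwargs": {"rows": [[0,0,-0.0075,0.015,-0.045,0,75],[0,0,-0.015,0.028,-0.09,0,75],[0,0,-0.0225,0.04,-0.135,0,75],[0,0,-0.024,0.05,-0.175,0,75],[0,0,-0.024,0.058,-0.21,0,75],[0,0,-0.024,0.061,-0.228,0,75],[0,0,-0.024,0.061,-0.231,-0.02,75],[0,0,-0.024,0.061,-0.231,-0.05,75],[0,0,-0.024,0.061,-0.231,-0.06,75],[0,0,-0.024,0.061,-0.231,-0.06,75]]}}

```text
clock: 13.6
position: [0.5765, -0.0613, 0.1489]
tool_rot: [[1.0, 0.03, -0.003], [0.03, -1.0, 0.001], [-0.003, -0.001, -1.0]]
force: [-0.1, -0.5, 0.6]
width: 0.0751
grip_force: 0.0
```

```bash
python3 - <<'E'
from h import *
o=ctrl.get_obs(); print(o['position'],o['tool_rot'],o['clock'],o['force'],o['joint_pos'])
p,im=snap('wrist','w7.png')
R=np.array([[np.cos(.0276),-np.sin(.0276)],[np.sin(.0276),np.cos(.0276)]]);t=np.array([.5912,-.0428])
pts=[list(R@[x,y]+t)+[.087] for x in(-.022,-.008) for y in(-.042,.002)]+[list(R@[-.015,.06]+t)+[.05]]
for u,v in proj(p,pts): cv2.circle(im,(int(u),int(v)),3,(255,0,0),1)
cv2.imwrite('pics/w7b.png',im[:,:,::-1])
# yellow pointer in first top picture
t0=cv2.imread('pics/top0.png').astype(int); c=t0[190:225,365:385]
m=(c[...,1]>c[...,0]+60)&(c[...,2]>c[...,0]+60); ys,xs=np.nonzero(m)
pt=ctrl.camera_params('top'); uv=(xs.mean()+365,ys.mean()+190)
print(uv,len(xs),[R.T@(at(pt,uv,z)[:2]-t) for z in(.02,.034)])
E
```

```text
[ 0.57649049 -0.06125701  0.14890218] [[ 9.99552622e-01  2.97761512e-02 -2.81714702e-03]
 [ 2.97787699e-02 -9.99556116e-01  8.92204700e-04]
 [-2.78933011e-03 -9.75696720e-04 -9.99995634e-01]] 13.6 [-0.07243303 -0.47010356  0.63323149] [ 0.26685473  0.48941345 -0.35400145  1.77502598  0.20557127  0.91634544
 -1.7161736 ]
(np.float64(374.96774193548384), np.float64(206.16129032258064)) 31 [array([-0.0471365 , -0.08990868]), array([-0.04808637, -0.08861076])]
```

View pics/w7b.png

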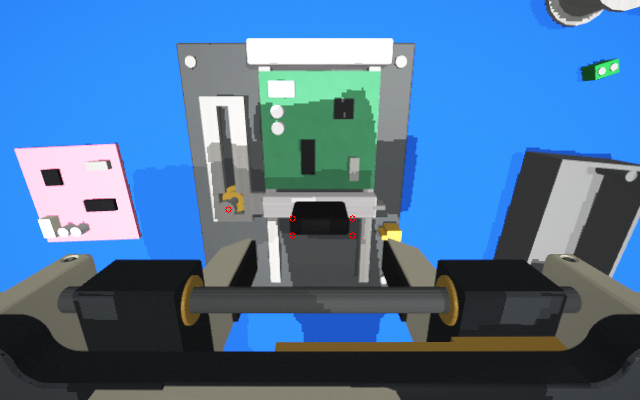

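The predicted grip corners (red) lie on the black grip at about (293–348, 217–235). I descend and grip it.

Converted, -76 mm / 1000 = -0.076, -70 mm / 1000 = -0.07.

>>> {"fn": "play_rows", "kwargs": {"rows": [[0,0,0,0.001,-0.001,-0.03,75],[0,0,0,0.001,-0.001,-0.055,75],[0,0,0,0.001,-0.001,-0.07,75],[0,0,0,0.001,-0.001,-0.076,75],[0,0,0,0.001,-0.001,-0.076,75],[0,0,0,0.001,-0.001,-0.076,75]]}}

```text
clock: 14.25
position: [0.5792, -0.0634, 0.0754]
tool_rot: [[1.0, 0.028, 0.002], [0.028, -1.0, -0.0], [0.002, 0.0, -1.0]]
force: [-0.6, 0.5, 0.5]
width: 0.0751
grip_force: 0.0
```

>>> {"fn": "play_rows", "kwargs": {"rows": [[0,0,0,0,0,0,60],[0,0,0,0,0,0,50],[0,0,0,0,0,0,40],[0,0,0,0,0,0,30],[0,0,0,0,0,0,20],[0,0,0,0,0,0,20],[0,0,0,0,0,0,20],[0,0,0,0,0,0,20]], "grip_force": 60}}

```text
clock: 15.05
position: [0.5783, -0.0613, 0.0743]
tool_rot: [[1.0, 0.03, 0.0], [0.03, -1.0, 0.002], [0.0, -0.002, -1.0]]
force: [-1.6, 7.0, 3.1]
width: 0.0435
grip_force: 60.0
```

Converted, -34 mm / 1000 = -0.034, 1.5 mm / 1000 = 0.0015.

>>> {"fn": "play_rows", "kwargs": {"rows": [[0,0,0,-0.001,0.001,0,20],[0,0,0,-0.004,0.002,0,20],[0,0,0,-0.008,0.002,0,20],[0,0,0,-0.013,0.002,0,20],[0,0,0,-0.018,0.0015,0,20],[0,0,0,-0.023,0.0015,0,20],[0,0,0,-0.028,0.0012,0,20],[0,0,0,-0.032,0.001,0,20],[0,0,0,-0.034,0.001,0,20],[0,0,0,-0.034,0.001,0,20]]}}

```text
clock: 16.05
position: [0.5452, -0.0622, 0.0743]
tool_rot: [[1.0, 0.028, 0.003], [0.028, -1.0, 0.001], [0.003, -0.001, -1.0]]
force: [7.7, 2.7, -6.1]
width: 0.0434
grip_force: 60.0
```

```bash
python3 - <<'E'
from h import *
o=ctrl.get_obs(); print(o['position'],o['clock'],o['force'],o['width'],o['grip_force'])
p,im=snap('wrist','w8.png'); q,im2=snap('top','t8.png'); s,im3=snap('side','s8.png')
# yellow pixels & predictions per view
R=np.array([[np.cos(.0276),-np.sin(.0276)],[np.sin(.0276),np.cos(.0276)]]);t=np.array([.5912,-.0428])
for n,pp,I in(('wrist',p,im),('top',q,im2),('side',s,im3)):
    u,v=proj(pp,[list(R@[-.0485,-.090]+t)+[.034]])[0]; i=proj(pp,[list(R@[-.0485,-.0728]+t)+[.035]])[0]
    print(n,'mark',u,v,'index',i)
    u,v=int(u),int(v)
    if 15<u<625 and 15<v<385:
        c=I[v-20:v+20,u-25:u+25].astype(int); m=(c[...,0]>c[...,2]+50)&(c[...,1]>c[...,2]+40)
        ys,xs=np.nonzero(m); print(len(xs), xs.mean()+u-25 if len(xs) else 0, ys.mean()+v-20 if len(xs) else 0)
        g=c.mean(2).astype(int)
        if n=='top': 
            for r in range(12,30): print(v-20+r,' '.join(f'{("Y" if m[r,k] else " ")}{g[r,k]:3d}' for k in range(8,34)))
            print('cols from',u-25+8)
E
```

```text
[ 0.54523715 -0.06223133  0.07432891] 16.05 [ 7.68730354  2.7042432  -6.08924291] 0.043355387810321326 59.99694049358368
wrist mark 427.73342063207923 243.5335104966313 index [402.33072801 244.16403506]
750 418.8106666666667 236.772
top mark 375.5345716164388 206.30301164968478 index [368.65451869 206.56587116]
0 0 0
198   51   51   50   51   52   48   52   49   51   49   52   52   50   53   49   49   50   48   45   48   46   45   45   43   42   55
199   51   51   50   51   51   52   53   51   50   51   52   50   51   51   49   49   49   49   50   48   51   45   47   44   43   39
200   52   51   51   51   50   50   51   51   51   50   51   51   55   50   51   51   47   50   49   47   48   47   46   43   45   43
201   51   51   52   51   52   54   50   52   51   50   51   50   51   51   52   51   47   50   50   47   48   49   46   47   44   44
202   49   49   52   51   50   50   50   53   50   51   51   50   51   51   51   51   50   49   47   49   51   46   47   46   44   47
203   51   49   52   49   49   53   49   49   50   53   50   48   50   51   50   51   51   47   48   49   47   
[... 1040 characters left out ...]
  50   52   50   49   49   51   48   47   49   50   46
212   49   51   50   52   49   52   52   51   50   53   51   51   50   50   51   51   51   48   51   51   47   51   52   48   47   46
213   51   48   50   49   49   52   51   49   50   49   51   50   51   51   49   52   50   52   49   51   50   48   47   50   47   48
214   49   50   48   50   48   51   49   52   50   50   50   50   51   52   53   53   50   53   50   52   50   49   50   49   48   48
215   50   49   51   49   50   50   48   50   51   50   49   52   50   50   50   50   49   50   53   49   50   51   50   49   48   51
cols from 358
side mark 325.96037374268866 201.62337018348043 index [324.60606844 204.27861747]
1 327.0 203.0
```

```bash
python3 - <<'E'
from h import *
I=cv2.imread('pics/w8.png').astype(int)[:,:,::-1]
for v in range(216,262,2):
    print(v,''.join('Y' if (c[0]>c[2]+50 and c[1]>c[2]+35) else ('B' if c[2]>c[0]+60 else ' .:-=+*#%@'[min(9,int(c.mean()/26))]) for c in I[v,364:450]))
E
```

```text
216 ::::::::::::-:-+++++++++++++=:::-===========:::::::::::::::::::::BBBBBBBBBBBBBBBBBBBBB
218 ::::::::::::---+++++++++++++=-============+=-::::::::::::::::::::BBBBBBBBBBBBBBBBBBBBB
220 ::::::::::::--=+++++++++++++--=============::::::::::::::::::::::BBBBBBBBBBBBBBBBBBBBB
222 ::::::::::::--=+++++++++++++=-=========+===:------------------::BBBBBBBBBBBBBBBBBBBBBB
224 ::::::::::::--=++++++++++++=-:::::-=======-YYYYYYYYYYYYYYYYYYYY:BBBBBBBBBBBBBBBBBBBBBB
226 ==============++++++++++++++=:::::-=======-YYYYYYYYYYYYYYYYYYYYY=BBBBBBBBBBBBBBBBBBBBB
228 +++++++++++++++++++++++++++++=:::-==-YY-YYYYYYYYYYYYYYYYYYYYYYYYYY=BBBBBBBBBBBBBBBBBBB
230 +++++++++++++++++++++++++++++++-:-=-YYYYYYYYYYYYYYYYYYYYYYYYYYYYYYYY=BBBBBBBBBBBBBBBBB
232 ++++++++++++++++++++++++++++++++===-YYYYYYYYYYYYYYYYYYYYYYYYYYYYYYYYY-=BBBBBBBBBBBBBBB
234 *********************************+-:YYYYYYYYYYYYYYYYYYYYYYYYYYYYYYYYYYY+BBBBBBBBBBBBBB
236 #################################*=-----YYYYYYYYYYYYYYYYYYYYYYYYYYYYYYYBBBBBBBBBBBBBBB
238 *################################*=------YYYYYYYYYYYYYYYYYYYYYYYYYYYYY+BBBBBBBBBBBBBBB
240 ++++
[... 292 characters left out ...]
########*+======+#####*YYYYYYYYYYYYYYYYYYYYYYY+BBBBBBBBBBBBBBBB
248 =++++++++=++=++++=++==+++**###*++++++++#%@@@%#-YYYYYYYYYYYYYYYYYYYYYY+BBBBBBBBBBBBBBBB
250 =++++++++++++++++=+++++++++*##*+++++++*%%@@%%*::-YYYYYYYYYYYYYYYYYYYY+BBBBBBBBBBBBBBBB
252 -=++++++++++++++++++++++++++*##*+-:---=======-:::------------BBBBBBBBBBBBBBBBBBBBBBBBB
254 .-=+++++++++++++++++++=+++++++*#+==========-::::::::::::::::BBBBBBBBBBBBBBBBBBBBBBBBBB
256  :=+++++++++++=++++++++++++++++**=============-:::::::::::::BBBBBBBBBBBBBBBBBBBBBBBBBB
258  .-=++++++++++++=+++++++++++++++==================-::::::::-BBBBBBBBBBBBBBBBBBBBBBBBBB
260   .-=+++++++++++++++=+++++=-.................................B.:.:....:::.....:.......
```

```bash
cat > e.py <<'E'
from h import *
p=ctrl.camera_params('wrist'); o=ctrl.get_obs(); print(o['position'])
R=np.array([[np.cos(.0276),-np.sin(.0276)],[np.sin(.0276),np.cos(.0276)]]);t=np.array([.5912,-.0428])
w=lambda x,y,z:list(R@[x,y]+t)+[z]
h=lambda u,v,z:R.T@(at(p,(u,v),z)[:2]-t)*1e3
print('block -x top edge',h(420,251,.034),' +x bottom edge',h(416,223,.014),'+x top?',h(420,236,.034))
print('right-top corner',h(434,248,.034),h(434,236,.034))
for z in(.026,.03,.034,.038,.042): print(z,'index top -x edge',h(406,251.5,z),'+x edge',h(406,245.5,z),'tooth +x',h(402,228,z),'tooth -x',h(402,235.5,z))
print('grip ctr',R.T@(o['position'][:2]-t))
E
python3 e.py; python3 - <<'E'
import cv2
I=cv2.imread('pics/w8.png')[:,:,::-1]
for v in range(224,256,2): print(v,[tuple(map(int,I[v,u])) for u in(398,403,406,414,424,432)])
E
```

```text
[ 0.54554401 -0.06215947  0.07433488]
block -x top edge [-53.73971499 -85.42931899]  +x bottom edge [-41.57787739 -87.69078951] +x top? [-42.73868573 -84.25597202]
right-top corner [-51.49569996 -94.57385796] [-42.72454856 -93.51022893]
0.026 index top -x edge [-58.27551663 -78.65534871] +x edge [-53.62578353 -78.22716409] tooth +x [-40.42911849 -74.27752503] tooth -x [-46.02224608 -74.76830629]
0.03 index top -x edge [-56.20121963 -77.35383318] +x edge [-51.65089422 -76.93480281] tooth +x [-38.7363636  -73.06960396] tooth -x [-44.20991448 -73.54989269]
0.034 index top -x edge [-54.12692264 -76.05231764] +x edge [-49.6760049  -75.64244153] tooth +x [-37.0436087  -71.86168288] tooth -x [-42.39758287 -72.3314791 ]
0.038 index top -x edge [-52.05262565 -74.75080211] +x edge [-47.70111558 -74.35008025] tooth +x [-35.35085381 -70.65376181] tooth -x [-40.58525126 -71.11306551]
0.042 index top -x edge [-49.97832866 -73.44928657] +x edge [-45.72622626 -73.05771897] tooth +x [-33.65809892 -69.44584074] tooth -x [-38.77291966 -69.89465191]
grip ctr [-0.04617285 -0.01809215]
224 [(91, 94, 95), 
[... 883 characters left out ...]
2 [(88, 88, 86), (96, 96, 95), (107, 103, 93), (247, 224, 92), (231, 193, 78), (230, 191, 78)]
244 [(96, 97, 94), (94, 94, 93), (98, 97, 95), (191, 154, 62), (229, 188, 75), (228, 188, 77)]
246 [(118, 118, 115), (155, 154, 151), (191, 191, 186), (182, 144, 57), (229, 187, 74), (226, 185, 73)]
248 [(137, 137, 133), (197, 195, 191), (236, 235, 232), (185, 148, 61), (229, 191, 76), (227, 188, 75)]
250 [(138, 136, 133), (228, 226, 223), (236, 236, 232), (192, 154, 62), (230, 192, 77), (207, 176, 93)]
252 [(77, 78, 78), (121, 123, 121), (122, 124, 122), (90, 85, 73), (96, 88, 82), (66, 153, 252)]
254 [(113, 118, 119), (114, 119, 121), (113, 117, 119), (71, 74, 76), (58, 100, 188), (52, 154, 254)]
```

>>> {"fn": "play_rows", "kwargs": {"rows": [[0,0,0,0,0,0,20],[0,0,0,0,0,0,20],[0,0,0,0,0,0,20]]}}

```text
clock: 16.5
position: [0.5456, -0.0622, 0.0743]
tool_rot: [[1.0, 0.028, 0.003], [0.028, -1.0, 0.001], [0.003, -0.001, -1.0]]
force: [6.8, 2.9, -4.8]
width: 0.0439
grip_force: 60.0
```

```bash
python3 -c "
from plant import ctrl
print(ctrl.finish_job())"
```

```text
the job is handed in; nothing more can be done
None
```

I handed the job in at 16.5 s (no verdict came back): the pin was driven to its stop with the mallet, the mallet was set back upright in its place, and the jaw is held out about 33 mm with its index finger within an estimated 1–2 mm of the pointer.

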